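Fetch the ball valve from behind the couplings

TASK

A customer wants the grey ball valve with the red T-handle that lies at the back of the plywood stock bin. First stand the three tall pipe couplings that are in front of it upright on the black rubber mat, then lift the valve out and set it handle up on the floor of the empty, larger compartment of the green order tray; only after that stand each coupling back upright on the very ring in the bin where you found it. Set things down rather than dropping them, and leave the other fittings in the bin and tray where they are.

Things in the scene. Friction and masses are not known exactly. Their poses are not given: they have to be found in the camera images.
- white_coupling: White plastic slip coupling: a straight open tube standing upright, outside diameter 52 mm (end collars 54), 180 mm tall, wall 3.5 mm, 130 g. Origin: centre of its underside, z up the tube.
- grey_reducer: Dark grey reducing coupling standing upright, wide end down: outside diameter 56 mm for the lower 70 mm, tapering to 42 mm from 88 mm up to the top at 172 mm; open tube, wall 3.5 mm, 150 g. Origin: centre of its underside, z up.
- orange_sleeve: Orange repair sleeve: a straight open tube standing upright, outside diameter 50 mm with thin beads (53.5 mm) near both ends, 188 mm tall, wall 3.5 mm, 140 g. Origin: centre of its underside, z up.
- valve: Dark grey union ball valve with red T-handle, 320 g, on a square foot. 130 mm along its pipe axis (its y), 62 across the ribbed nuts (its x), 84 high. Red handle bar: 76 mm long in y, 13 thick in x, 60 to 84 mm above the underside, centred, rigid (does not turn). Barrel between the nuts: 48 mm long, 51 in diameter, axis 33 mm up. Origin: centre of the underside, z up.
- bin: Plywood stock bin, fixed, 240 mm deep (x, to the back), 290 wide (y). Floor top 12 mm up; front lip 45 high; 10 mm side panels rise from 50 to 100; back 100 high. Black 57 mm rings on the floor at x -35, y -62, 0, +62 mm: at the start one coupling stands within 3 mm of each centre, any order; the valve lies behind at about x +36, its pipe axis along the bin's y. Origin: centre of the underside.
- mat: Black ribbed rubber counter mat, fixed, 170 mm (x) by 240 mm (y), 6 mm thick; the empty side area for standing the couplings on. Origin: centre of its underside, x and y along its sides.
- tray: Green order tray, fixed, open top, 200 mm (x) by 250 (y) outside, 60 high, walls and floor 4 mm thick. A divider 50 mm high runs along x at y = +36 mm in its frame: the larger compartment (empty) spans y -121 to +34 and x -96 to +96 mm, middle at y -43; the smaller at +y holds the brass nipple. Origin: centre of the underside.
- elbow: Small copper-coloured 90-degree elbow lying in the back of the bin on the +y side of the valve, about 50 mm by 50 mm, 36 mm high; stays there. Origin: under the bend, at its underside; the legs point 32 mm along its own x and y.
- tee: Small white plastic tee lying in the back of the bin on the -y side of the valve, run 64 mm long along its own x, branch 32 mm along its y, 36 mm high; stays there. Origin: under the crossing, at its underside.
- brass_nipple: Brass threaded nipple with a hexagon collar (42 mm), 50 mm tall, standing in the smaller compartment of the tray; stays there. Origin: centre of its underside.
Things that resemble listed ones, but are neither listed nor needed, are in the scene too. Several things have the shape of the orange_sleeve; the one meant has the colours described above. Leave any yellow look-alike of the valve alone.

How it is judged (in metres and radians):
On the way, in this order (a step that is already met when the one before it is completed fails the run):
1. all three couplings stand upright on the rubber mat, let go (x of white_coupling in the frame of mat between -0.075 and 0.075 m and y of white_coupling in the frame of mat between -0.11 and 0.11 m and z of white_coupling in the frame of mat between 0.003 and 0.01 m and linear speed of each of white_coupling, grey_reducer, orange_sleeve below 0.03 m/s and angle between each of white_coupling, grey_reducer, orange_sleeve's own z axis and vertical below 0.1 rad and contact force between each of white_coupling, grey_reducer, orange_sleeve and the fingers below 0.05 N and x of grey_reducer in the frame of mat between -0.075 and 0.075 m and y of grey_reducer in the frame of mat between -0.11 and 0.11 m and z of grey_reducer in the frame of mat between 0.003 and 0.01 m and x of orange_sleeve in the frame of mat between -0.075 and 0.075 m and y of orange_sleeve in the frame of mat between -0.11 and 0.11 m and z of orange_sleeve in the frame of mat between 0.003 and 0.01 m), for 0.2 s.
2. the valve stands handle up on the floor of the tray's larger compartment, let go, while the couplings still stand on the mat (x of valve in the frame of tray between -0.075 and 0.075 m and y of valve in the frame of tray between -0.1 and 0.013 m and z of valve in the frame of tray between 0 and 0.01 m and linear speed of each of valve, white_coupling, grey_reducer, orange_sleeve below 0.03 m/s and angle between each of valve, white_coupling, grey_reducer, orange_sleeve's own z axis and vertical below 0.1 rad and contact force between valve and the fingers below 0.05 N and x of white_coupling in the frame of mat between -0.075 and 0.075 m and y of white_coupling in the frame of mat between -0.11 and 0.11 m and z of white_coupling in the frame of mat between 0.003 and 0.01 m and x of grey_reducer in the frame of mat between -0.075 and 0.075 m and y of grey_reducer in the frame of mat between -0.11 and 0.11 m and z of grey_reducer in the frame of mat between 0.003 and 0.01 m and x of orange_sleeve in the frame of mat between -0.075 and 0.075 m and y of orange_sleeve in the frame of mat between -0.11 and 0.11 m and z of orange_sleeve in the frame of mat between 0.003 and 0.01 m), for 0.2 s.
At the end, for the whole second after the job is handed in: The valve stands handle up (within 0.1 rad) on the floor of the tray's larger compartment and each of the three couplings stands upright (within 0.1 rad) in the bin within 15 mm of where it stood at the start; everything is released and at rest (x of valve in the frame of tray between -0.075 and 0.075 m and y of valve in the frame of tray between -0.1 and 0.013 m and z of valve in the frame of tray between 0 and 0.01 m and linear speed of each of valve, white_coupling, grey_reducer, orange_sleeve below 0.03 m/s and angle between each of valve, white_coupling, grey_reducer, orange_sleeve's own z axis and vertical below 0.1 rad and distance of each of white_coupling, grey_reducer, orange_sleeve from where it was at the start of the episode below 0.015 m); the robot touches nothing.
It fails at once if another fitting (elbow, tee or brass nipple) is pushed more than 20 mm from its place (distance of any of elbow, tee, brass_nipple from where it was at the start of the episode above 0.02 m).
It fails at once if a coupling or the valve is dropped or knocked over (moves faster than 0.7 m/s out of the gripper, a drop of about 25 mm) ((linear speed of white_coupling above 0.7 m/s and contact force between white_coupling and the fingers below 0.01 N) or (linear speed of grey_reducer above 0.7 m/s and contact force between grey_reducer and the fingers below 0.01 N) or (linear speed of orange_sleeve above 0.7 m/s and contact force between orange_sleeve and the fingers below 0.01 N) or (linear speed of valve above 0.7 m/s and contact force between valve and the fingers below 0.01 N)).
It also fails if it takes over 144 s, if anything falls off the work surface, if the arm or the gripper's body presses on something with over 40 N, if the wrist force passes 120 N, or if a joint passes its speed limit or range.

ROBOT

A 6-joint arm with a two-finger parallel gripper is mounted at the origin on the work surface. World frame = base frame: x ahead of the robot, y to its left, z up, the work surface at z = 0. Lengths are in m, angles in degrees, forces in N, time in s.
With the tool pointing down it reaches from about 0.325 to 0.9 m from the base axis. Payload 3.5 kg.
Tool frame: the origin (TCP) lies between the finger pads; the fingertips stand 8 mm ahead of it and the grasp point (between the pads) lies 11 mm behind it; z points along the fingers, y is the line along which they close (so a half turn about z gives the same grasp; the last joint's range is limited). The gripper opens to 85 mm and grips with 20 to 120 N. Pads are 22 mm wide; open, the fingers measure 114 mm over their backs; the gripper's body (76 mm by 85 mm) begins 54 mm behind the grasp point. The pads swing forward as they close: fully open they stand 13 mm farther back than shut.
Start: joints at [-82.185, 15.837, -1.513, 72.651, 0, 84.076], TCP at [0.148, -0.607, 0.239] pointing down, gripper open.
Joint ranges: [-178.77, 178.77], [-48.84, 107.48], [-61.69, 71.31], [-111.58, 123.2], [-90, 87.43], [-180, 180]. Speed limits (degrees/s): [147.25, 147.25, 180, 180, 180, 180].

INTERFACE

Orientations are given as [roll, pitch, yaw] about the fixed x, y, z axes, in that order (R = Rz(yaw) Ry(pitch) Rx(roll)).
In Python, from station import manip, viewer gives the robot as it stands.
- The arm moves only by the shell command python3 -m pendant 'ROWS' [OPENING]. ROWS is text: rows parted by semicolons, each of 6 numbers parted by spaces: the shift along the world's x, y, z in mm, then the turn, a rotation vector about the world's x, y, z in rad. A call has 1 to 8 rows; each row shifts and turns the commanded pose from where the row before left it; what a row does not reach is not made up. A row lasts 1/8 s, in which the tool goes at most 62.5 mm and 10.7 degrees, less where a joint would pass 70% of its speed; a pose out of reach is approached as far as the arm can. A call with a gripper value outside its range is refused whole. OPENING is the opening, from 0 (shut) to 1 (fully open), set as the call begins (- or left out, the last holds). The fingers move at their own pace and stop on an object; the grip force is fixed at half the most. Time passes only in rows, so rows that do not move let the fingers close. It gives the time, the measured TCP pose, the force, the opening and the grip force at its end, in the units of the state.
- manip.observe(): the state, without advancing time (a new reading comes with each control period).
- viewer.get_image(name): name is "scene" or "top"; returns the picture (420x560x3 uint8, red, green, blue); there is no depth.
- viewer.camera_info(name): a dict with "fx", "fy", "cx", "cy" (pixels), "distortion" ([k1, k2, p1, p2, k3] as OpenCV has them; the pictures are not rectified), "camera_from_world" (4x4, takes a point from world to camera coordinates). Camera axes: x right, y down, z forward; pixel columns grow to the right and rows downward; lengths in m; the calibration is good to about 2 mm. A picture is of the moment at which its call begins. camera_info takes no time and is no camera call.
- manip.finish_job(): hands the job in; it is judged then, once.
The state is a dict: "t": time; "q": joint angles; "joint_velocities": joint speeds; "joint_torque": joint torques, N m; "eef_pos": TCP position; "tool_rot": TCP orientation; "wrist_force": force on the tool from outside, world axes, zero at the start; "wrist_torque": the same for the moment, N m; "grip_width": finger opening in m; "finger_force": force on a finger pad.
Only numpy, scipy, OpenCV 4.12 (cv2) and the standard library are available. Lean on these libraries where they do the work, as an engineer would, in place of code of your own. Each camera call takes 0.05 s, during which the arm holds its last target. There are 200 camera calls.

## Working session

There is one attempt and no reset: what is moved stays moved. The work goes in short steps, Python scripts to look and compute and a shell command to move; the robot and the scene stay as the last step left them, time stands still between calls to the robot, and variables do not carry over. Pictures are saved under pics/ and viewed, at most 14 in all, crops included, and the job is handed in when it is done.

```bash
ls; mkdir -p pics; python3 - <<'E'
from station import manip, viewer
import cv2
for n in("scene","top"):
    im=viewer.get_image(n); cv2.imwrite(f"pics/{n}0.png",cv2.resize(im[:,:,::-1],(800,600)))
    c=viewer.camera_info(n); print(n,c)
print(manip.observe())
E
```

```text
pics
scene {'fx': 409.16403047090546, 'fy': 409.16403047090546, 'cx': 283.7590342027071, 'cy': 207.26768618492468, 'distortion': array([-0.02144447,  0.        ,  0.        ,  0.        ,  0.        ]), 'camera_from_world': array([[ 0.68418494,  0.7291242 , -0.01639731, -0.22861071],
       [ 0.59302154, -0.56927683, -0.56942897, -0.30704131],
       [-0.42451905,  0.37987076, -0.82187699,  1.42913386],
       [ 0.        ,  0.        ,  0.        ,  1.        ]])}
top {'fx': 468.0494497033366, 'fy': 468.0494497033366, 'cx': 282.91547862655034, 'cy': 208.68620456514162, 'distortion': array([-0.13155589,  0.        ,  0.        ,  0.        ,  0.        ]), 'camera_from_world': array([[-0.03066061, -0.99936949, -0.01790365, -0.06646449],
       [-0.99517328,  0.03219263, -0.09270263,  0.47345675],
       [ 0.09322054,  0.01497491, -0.99553286,  1.48420754],
       [ 0.        ,  0.        ,  0.        ,  1.        ]])}
{'t': 0.1, 'q': array([-8.21848714e+01,  1.58764659e+01, -1.58933521e+00,  7.26502619e+01,
       -1.04028453e-03,  8.40733562e+01]), 'joint_velocities': array([-0.02582067, -0.04054928,  0.2492411 ,  0.02337968, -0.03263958,
       -0.08841249]), 'joint_torque': array([ 1.07555032e-03, -4.46705282e+01,  2.96130306e+01,  8.39165499e-03,
       -6.01452643e-05, -4.95659449e-06]), 'eef_pos': array([ 0.1483347 , -0.60644085,  0.23824903]), 'tool_rot': array([-1.79884450e+02, -1.09493662e-02,  1.37417624e+01]), 'wrist_force': array([-0.18101659,  0.16911468,  0.83942385]), 'wrist_torque': array([ 0.00075919,  0.03400436, -0.00391721]), 'finger_force': 0.0, 'grip_width': 0.08518182662812648}
```

View pics/scene0.png

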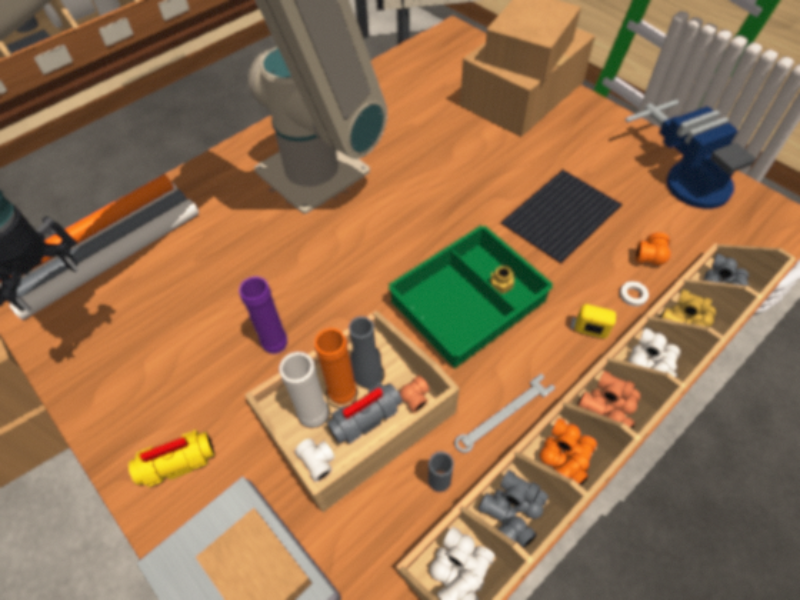

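View pics/top0.png

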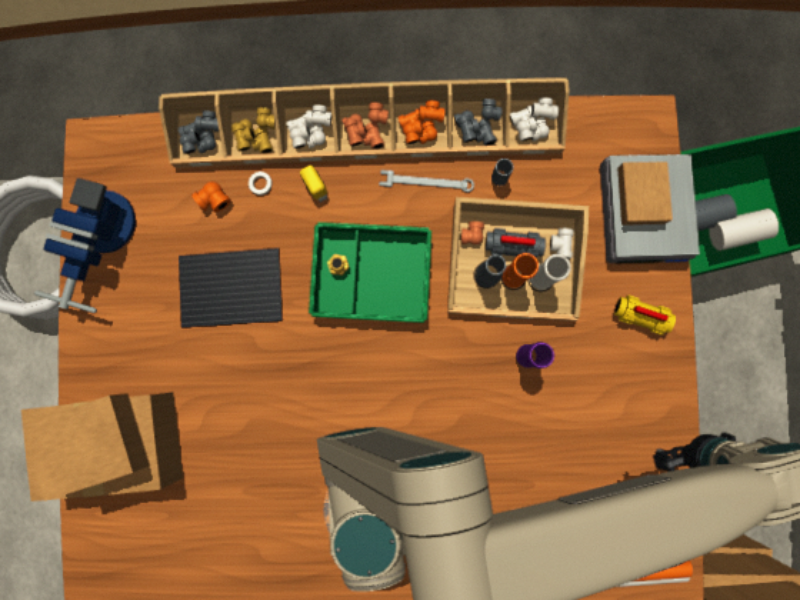

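The scene view shows (in 800x600 px) the white (303,370), orange (335,350) and grey (365,340) tubes in the bin, with the valve's red handle at (363,402). The tray is at (470,292) and the mat at (563,213). The top view shows the same tubes at (557,272), (520,270) and (490,270), the tray at (370,273), the mat at (231,288), and purple and yellow look-alikes outside the bin.

```bash
cat > h.py <<'E'
from station import manip, viewer
import cv2, numpy as np
C={n:viewer.camera_info(n) for n in("scene","top")}
def ray(n,u,v):
    c=C[n];K=np.array([[c["fx"],0,c["cx"]],[0,c["fy"],c["cy"]],[0,0,1]])
    p=cv2.undistortPoints(np.array([[[u,v]]],float),K,np.array(c["distortion"]))[0,0]
    T=c["camera_from_world"];R=T[:3,:3]
    d=R.T@np.array([p[0],p[1],1]); return -R.T@T[:3,3],d/np.linalg.norm(d)
def plane(n,u,v,z):
    o,d=ray(n,u,v); return o+d*(z-o[2])/d[2]
def tri(a,b):  # a in scene, b in top
    o1,d1=ray("scene",*a);o2,d2=ray("top",*b)
    s=np.linalg.lstsq(np.c_[d1,-d2],o2-o1,rcond=None)[0]
    p,q=o1+s[0]*d1,o2+s[1]*d2; return (p+q)/2,np.linalg.norm(p-q)
def proj(n,P):
    c=C[n];T=c["camera_from_world"];K=np.array([[c["fx"],0,c["cx"]],[0,c["fy"],c["cy"]],[0,0,1]])
    return cv2.projectPoints(np.array([P],float),cv2.Rodrigues(T[:3,:3])[0],T[:3,3],K,np.array(c["distortion"]))[0][0,0]
def crop(im,x0,y0,w,h,f):  # zoom with ticks in original pixels
    o=cv2.resize(im[y0:y0+h,x0:x0+w,::-1],None,fx=f,fy=f,interpolation=cv2.INTER_CUBIC)
    for x in range(x0-x0%10+10,x0+w,10):
        cv2.line(o,((x-x0)*f,0),((x-x0)*f,6),(255,255,0),1); 
        if x%20==0: cv2.putText(o,str(x),((x-x0)*f-8,16),0,.35,(255,255,0),1)
    for y in range(y0-y0%10+10,y0+h,10):
        cv2.line(o,(0,(y-y0)*f),(6,(y-y0)*f),(255,255,0),1); 
        if y%20==0: cv2.putText(o,str(y),(8,(y-y0)*f+4),0,.35,(255,255,0),1)
    return o
E
python3 - <<'E'
from h import *
s=viewer.get_image("scene");t=viewer.get_image("top")
np.savez("im0.npz",s=s,t=t)
a=crop(s,165,205,160,150,5); cv2.imwrite("pics/s1.png",a[:600,:800])
b=crop(t,305,125,115,110,5); cv2.imwrite("pics/t1.png",b)
def mask(im,f):
    h=cv2.cvtColor(im,cv2.COLOR_RGB2HSV).astype(int);return f(h[...,0],h[...,1],h[...,2]).astype(np.uint8)
red=lambda h,s,v:((h<4)|(h>174))&(s>190)&(v>100)
green=lambda h,s,v:(h>60)&(h<85)&(s>120)&(v>40)
for nm,f in(("red",red),("green",green)):
  for n,im in(("scene",s),("top",t)):
    m=mask(im,f);k,l,st,c=cv2.connectedComponentsWithStats(m)
    for i in range(1,k):
        if st[i,4]>25:
            cn=max(cv2.findContours((l==i).astype(np.uint8),0,1)[0],key=len)
            print(nm,n,c[i].round(1),st[i].tolist(),[np.round(x,1) for x in cv2.minAreaRect(cn)])
E
```

```text
red scene [253.5 281.7] [241, 272, 26, 20, 169] [array([253.5, 281.6]), array([ 6. , 30.2]), np.float64(59.0)]
red scene [114.3 314.1] [99, 308, 31, 14, 152] [array([114., 314.]), array([ 5.2, 31.6]), np.float64(68.2)]
red top [362.2 167.7] [351, 165, 24, 6, 91] [array([362.4, 167.8]), array([23.3,  3.9]), np.float64(6.3)]
red top [455.6 219.1] [445, 215, 22, 9, 65] [array([455.4, 219. ]), array([22.1,  2.8]), np.float64(18.4)]
green scene [435.1  29.7] [418, 0, 35, 66, 416] [array([434.7,  31.3]), array([ 7.9, 71.2]), np.float64(23.3)]
green scene [530.2  12.8] [519, 0, 25, 29, 246] [array([529.8,  11.3]), array([10.7, 33.3]), np.float64(32.5)]
green scene [326.8 206. ] [273, 159, 113, 97, 5761] [array([328.7, 203. ]), array([72.9, 96.1]), np.float64(53.6)]
green top [518.6  98.2] [477, 89, 83, 19, 278] [array([518.1,  98.4]), array([ 3.6, 83.9]), np.float64(78.2)]
green top [516.4 147.4] [483, 108, 77, 85, 2651] [array([513.8, 148.2]), array([72., 78.]), np.float64(76.8)]
green top [260.6 191.6] [217, 156, 85, 70, 4899] [array([258.9, 190.2]), array([82.2, 65.8]), np.float64(3.1)]
```

View pics/s1.png

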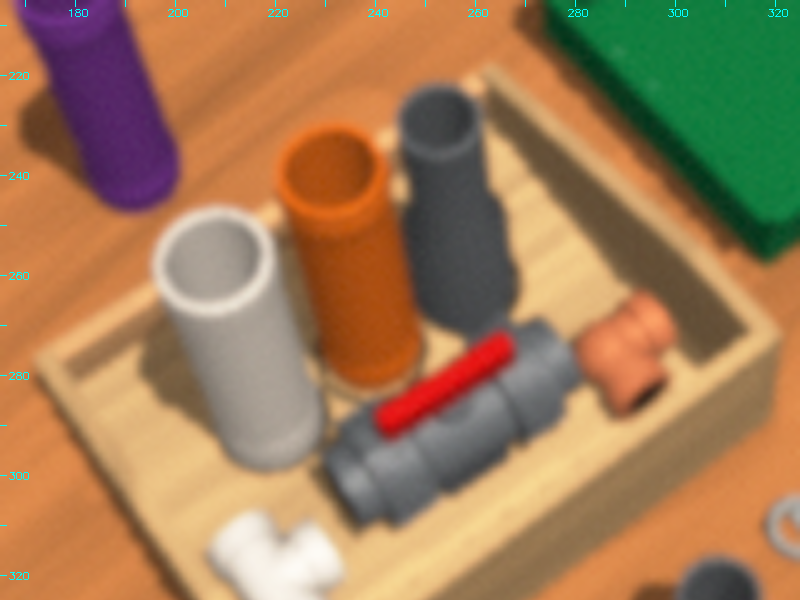

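View pics/t1.png

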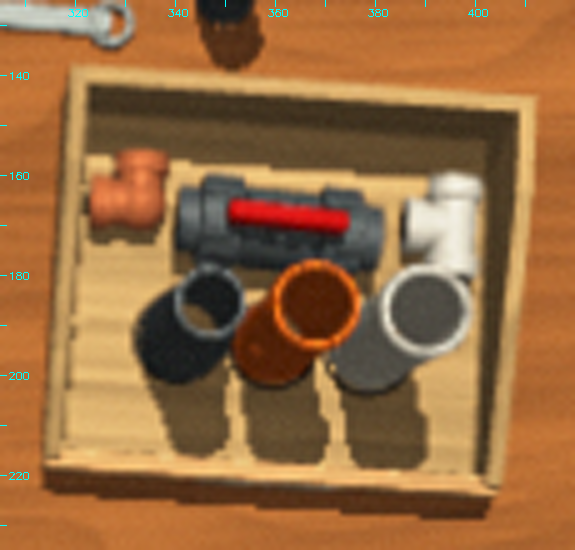

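The crops show the rims clearly. In original pixels, the scene rims are white (207.3,257.4), orange (231.6,239.4) and grey (252.8,229.3). The top rims are grey (347,185.1), orange (368.4,185.6) and white (390.4,186.8). The valve's red handle runs along the bin's y, with the elbow to its left and the tee to its right.

```bash
python3 - <<'E'
from h import *
d=np.load("im0.npz");s,t=d["s"],d["t"]
for n,a,b in(("white",(207.3,257.4),(390.4,186.8)),("orange",(231.6,239.4),(368.4,185.6)),("grey",(252.8,229.3),(347,185.1)),("handle",(253.5,281.7),(362.2,167.7))):
    p,e=tri(a,b);print(n,p.round(4),round(e,4))
def quad(im,n,f,near):
    h=cv2.cvtColor(im,cv2.COLOR_RGB2HSV).astype(int);m=f(h[...,0],h[...,1],h[...,2]).astype(np.uint8)
    m=cv2.morphologyEx(m,cv2.MORPH_CLOSE,np.ones((5,5)))
    l=cv2.connectedComponents(m)[1];m=(l==l[near[1],near[0]]).astype(np.uint8)
    c=cv2.convexHull(max(cv2.findContours(m,0,1)[0],key=len))
    q=cv2.approxPolyN(c,4,ensure_convex=True).reshape(-1,2) if hasattr(cv2,"approxPolyN") else cv2.boxPoints(cv2.minAreaRect(c))
    return q
dark=lambda h,s,v:(v<75)
green=lambda h,s,v:(h>60)&(h<85)&(s>120)&(v>40)
for nm,f,z,ns,nt in(("mat",dark,.006,(394,150),(161,201)),("tray",green,.06,(315,210),(275,190))):
    for n,im,c in(("scene",s,ns),("top",t,nt)):
        q=quad(im,n,f,c);P=np.array([plane(n,u,v,z) for u,v in q])
        print(nm,n,q.tolist(),P[:,:2].round(3).tolist(),"ctr",P[:,:2].mean(0).round(4),[ (round(float(np.linalg.norm(P[i]-P[i-1])),3),round(float(np.degrees(np.arctan2(*(P[i]-P[i-1])[1::-1]))),1)) for i in range(4)])
# handle ends & bin corners (top)
for u,v in((350.8,167),(374.8,169.3)):print("h end",plane("top",u,v,.096).round(4))
for u,v,z in((320,138.5,.1),(412,144.6,.1),(314,218,.045),(404,223,.045)):print("bin",plane("top",u,v,z).round(4))
E
```

```text
white [ 0.5091 -0.3942  0.1894] 0.002
orange [ 0.5141 -0.3286  0.1968] 0.0037
grey [ 0.5191 -0.2702  0.1808] 0.0018
handle [ 0.5846 -0.3325  0.0879] 0.0004
mat scene [[433, 143], [393, 183], [351, 156], [393, 119]] [[0.586, 0.437], [0.599, 0.209], [0.437, 0.2], [0.425, 0.432]] ctr [0.5119 0.3195] [(0.162, 1.7), (0.228, -86.7), (0.162, -176.6), (0.233, 93.1)]
mat top [[197, 225], [126, 229], [125, 179], [194, 173]] [[0.428, 0.201], [0.422, 0.44], [0.589, 0.444], [0.6, 0.209]] ctr [0.5099 0.3233] [(0.172, -177.4), (0.239, 91.5), (0.167, 1.3), (0.235, -87.3)]
tray scene [[391, 203], [317, 257], [267, 203], [338, 157]] [[0.659, 0.108], [0.634, -0.163], [0.419, -0.142], [0.44, 0.127]] ctr [ 0.5379 -0.0176] [(0.219, -5.2), (0.272, -95.2), (0.216, 174.5), (0.271, 85.4)]
tray top [[302, 160], [298, 225], [216, 221], [220, 155]] [[0.62, -0.147], [0.415, -0.127], [0.435, 0.13], [0.646, 0.113]] ctr [ 0.5291 -0.0079] [(0.262, -95.6), (0.206, 174.5), (0.258, 85.4), (0.211, -4.4)]
h end [ 0.5865 -0.2958  0.096 ]
h end [ 0.5771 -0.3699  0.096 ]
bin [ 0.6784 -0.2041  0.1   ]
bin [ 0.651  -0.4903  0.1   ]
bin [ 0.4362 -0.1789  0.045 ]
bin [ 0.4109 -0.4641  0.045 ]
```

```bash
python3 -m pendant '0 0 55 0 0 0.15; 0 0 55 0 0 0.15; 37 34 0 0 0 0.157; 37 34 0 0 0 0.157; 37 34 0 0 0 0.157; 37 34 0 0 0 0.157; 37 34 0 0 0 0.157; 37 34 0 0 0 0.157' 1; python3 -m pendant '37 34 0 0 0 0; 37 34 0 0 0 0; 37 34 0 0 0 0; 37 34 0 0 0 0; 0 0 0 0 0 0; 0 0 0 0 0 0'
```

```text
t: 1.2
eef_pos: [0.3714, -0.4018, 0.3491]
tool_rot: [-180.0, -0.0, 85.2]
wrist_force: [1.1, -0.1, -0.5]
grip_width: 0.0854
finger_force: 0.0
t: 1.95
eef_pos: [0.5181, -0.2671, 0.349]
tool_rot: [-179.9, 0.0, 84.9]
wrist_force: [-0.3, -0.1, 0.1]
grip_width: 0.0852
finger_force: 0.0
```

```bash
python3 -m pendant '1 -3 -45 0 0 0; 0 0 -45 0 0 0; 0 0 -45 0 0 0; 0 0 -36 0 0 0; 0 0 -30 0 0 0; 0 0 0 0 0 0' 1; python3 - <<'E'
from h import *
a=crop(viewer.get_image("scene"),165,185,80*2,120,5);cv2.imwrite("pics/s2.png",a)
E
python3 -m pendant '0 0 0 0 0 0; 0 0 0 0 0 0; 0 0 0 0 0 0; 0 0 0 0 0 0; 0 0 0 0 0 0; 0 0 0 0 0 0' 0
```

```text
t: 2.7
eef_pos: [0.5163, -0.2699, 0.1457]
tool_rot: [-179.7, -0.2, 84.8]
wrist_force: [0.7, -1.6, 0.1]
grip_width: 0.0853
finger_force: 0.0
t: 3.5
eef_pos: [0.5202, -0.2708, 0.1503]
tool_rot: [179.9, 0.1, 84.9]
wrist_force: [-1.3, 0.1, 5.3]
grip_width: 0.0416
finger_force: 60.3
```

View pics/s2.png

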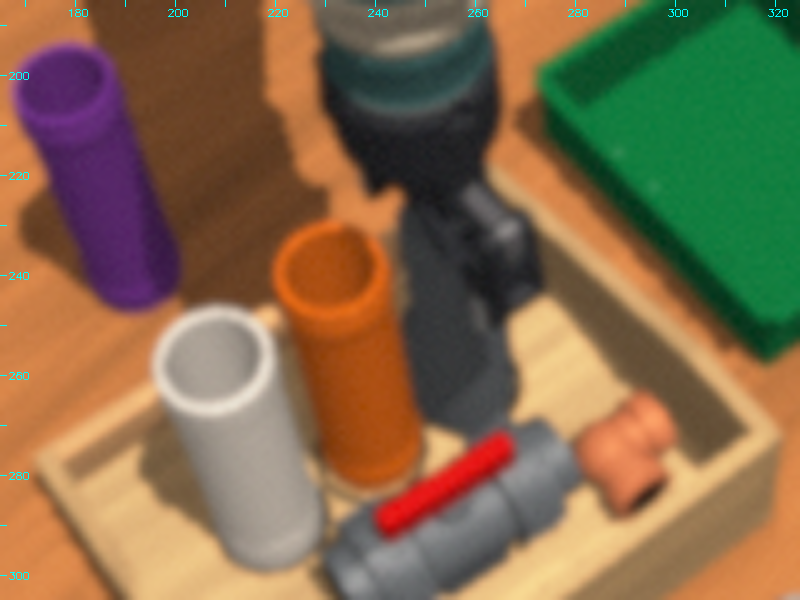

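The picture shows the fingers astride the grey reducer, front and back, at about (255,235). The opening of 41.6 mm confirms the grasp. Next I lift it and carry it to the far end of the mat.

```bash
python3 -m pendant '0 0 10 0 0 0; 0 0 25 0 0 0; 0 0 40 0 0 0; 0 0 45 0 0 0; 0 0 30 0 0 0; 0 20 0 0 0 0; 0 42 0 0 0 0; 0 42 0 0 0 0'; python3 -m pendant '-1 42 0 0 0 0; -1 42 0 0 0 0; -1 42 0 0 0 0; -1 42 0 0 0 0; -1 42 0 0 0 0; -1 42 0 0 0 0; -1 42 0 0 0 0; -1 42 0 0 0 0'; python3 -m pendant '-1 42 0 0 0 0; -1 42 0 0 0 0; -1 42 0 0 0 0; -1 42 0 0 0 0; 0 38 0 0 0 0; 0 20 0 0 0 0; 0 0 0 0 0 0; 0 0 0 0 0 0'; python3 - <<'E'
from h import *
s=viewer.get_image("scene");t=viewer.get_image("top")
a=crop(s,330,60,130,140,4);b=crop(t,100,120,65,140,4)
o=np.zeros((560,800,3),np.uint8);o[:,:520]=a;o[:,525:785]=b;cv2.imwrite("pics/m1.png",o)
E
```

```text
t: 4.5
eef_pos: [0.518, -0.1636, 0.2961]
tool_rot: [-179.8, -0.1, 84.9]
wrist_force: [0.7, 0.4, -1.5]
grip_width: 0.0409
finger_force: 61.0
t: 5.5
eef_pos: [0.509, 0.1719, 0.296]
tool_rot: [-179.8, 0.0, 85.0]
wrist_force: [0.9, -0.5, -3.2]
grip_width: 0.0412
finger_force: 61.0
t: 6.5
eef_pos: [0.5068, 0.395, 0.2976]
tool_rot: [-179.9, 0.1, 84.9]
wrist_force: [0.3, -0.2, -2.3]
grip_width: 0.0416
finger_force: 61.0
```

View pics/m1.png

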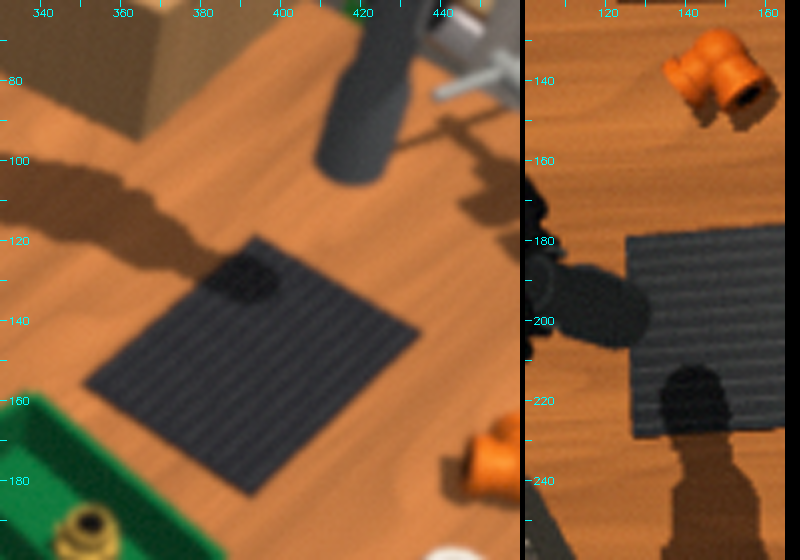

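Side by side, both views show the reducer hanging upright over the far (+y) end of the mat. The mat's corners in the scene view are (394,118), (435,143), (392,184) and (350,156). I lower it.

```bash
python3 -m pendant '0 0 -30 0 0 0; 0 0 -40 0 0 0; 0 0 -40 0 0 0; 0 0 -25 0 0 0; 0 0 -10 0 0 0; 0 0 -3 0 0 0; 0 0 0 0 0 0; 0 0 0 0 0 0'; python3 -m pendant '0 0 -2 0 0 0; 0 0 0 0 0 0;0 0 0 0 0 0'; python3 -m pendant '0 0 -1.5 0 0 0; 0 0 0 0 0 0;0 0 0 0 0 0'
```

```text
t: 7.6
eef_pos: [0.5083, 0.3964, 0.1519]
tool_rot: [179.9, -0.1, 84.9]
wrist_force: [0.4, 0.3, -1.7]
grip_width: 0.0414
finger_force: 61.1
t: 7.98
eef_pos: [0.5074, 0.3959, 0.1483]
tool_rot: [180.0, -0.0, 84.9]
wrist_force: [0.2, -0.3, -1.4]
grip_width: 0.0411
finger_force: 61.1
t: 8.35
eef_pos: [0.5074, 0.3958, 0.1467]
tool_rot: [-180.0, 0.0, 84.9]
wrist_force: [0.0, 0.1, -1.0]
grip_width: 0.0413
finger_force: 61.1
```

```bash
python3 -m pendant '0 0 -1.5 0 0 0; 0 0 0 0 0 0;0 0 0 0 0 0'; python3 -m pendant '0 0 -1.5 0 0 0; 0 0 0 0 0 0;0 0 0 0 0 0'
```

```text
t: 8.72
eef_pos: [0.5074, 0.3959, 0.1453]
tool_rot: [-180.0, 0.0, 84.9]
wrist_force: [-0.3, -0.9, -2.0]
grip_width: 0.0412
finger_force: 61.1
t: 9.1
eef_pos: [0.5076, 0.3961, 0.1443]
tool_rot: [180.0, -0.0, 84.9]
wrist_force: [-0.9, -0.5, 1.3]
grip_width: 0.0415
finger_force: 61.3
```

```bash
python3 -m pendant '0 0 0 0 0 0; 0 0 0 0 0 0; 0 0 0 0 0 0; 0 0 15 0 0 0; 0 0 50 0 0 0; 0 0 55 0 0 0; 0 0 45 0 0 0; 0 -30 0 0 0 0' 1; python3 -m pendant '0 -55 0 0 0 0; 1 -55 0 0 0 0; 1 -55 0 0 0 0; 1 -55 0 0 0 0; 1 -55 0 0 0 0; 1 -55 0 0 0 0; 1 -55 0 0 0 0; 1 -55 0 0 0 0'; python3 -m pendant '0 -55 0 0 0 0; 0 -55 0 0 0 0; 0 -55 0 0 0 0; 0 -55 0 0 0 0; 0 -35 0 0 0 0; 0 0 0 0 0 0; 0 0 0 0 0 0'
python3 - <<'E'
from h import *
s=viewer.get_image("scene");t=viewer.get_image("top")
a=crop(s,330,60,130,140,4);b=crop(t,100,120,65,140,4)
o=np.zeros((560,800,3),np.uint8);o[:,:520]=a;o[:,525:785]=b;cv2.imwrite("pics/m2.png",o)
E
```

```text
t: 10.1
eef_pos: [0.51, 0.3683, 0.3158]
tool_rot: [179.4, -0.4, 85.0]
wrist_force: [-0.2, -0.9, -1.4]
grip_width: 0.0854
finger_force: 0.0
t: 11.1
eef_pos: [0.5145, -0.0759, 0.3103]
tool_rot: [179.9, 0.0, 84.9]
wrist_force: [1.1, 0.8, -0.8]
grip_width: 0.0856
finger_force: 0.0
t: 11.98
eef_pos: [0.5144, -0.3287, 0.3095]
tool_rot: [180.0, -0.0, 84.9]
wrist_force: [-0.1, -0.3, 0.6]
grip_width: 0.0854
finger_force: 0.0
```

View pics/m2.png

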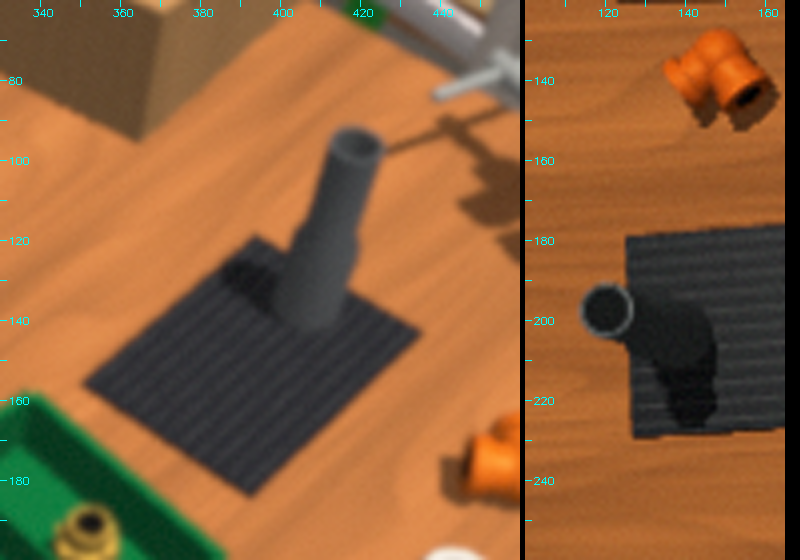

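The grey reducer stands upright on the mat, with its base at about (407,138) in the scene view. The orange sleeve is next.

```bash
python3 -m pendant '0 0 -45 0 0 0; 0 0 -45 0 0 0; 0 0 -35 0 0 0; 0 0 -20 0 0 0; 0 0 0 0 0 0; 0 0 0 0 0 0'; python3 -m pendant '0 0 0 0 0 0; 0 0 0 0 0 0; 0 0 0 0 0 0; 0 0 0 0 0 0; 0 0 0 0 0 0; 0 0 0 0 0 0' 0
```

```text
t: 12.82
eef_pos: [0.5152, -0.3289, 0.1652]
tool_rot: [179.9, 0.1, 85.0]
wrist_force: [-0.4, 0.5, 0.0]
grip_width: 0.0855
finger_force: 0.0
t: 13.58
eef_pos: [0.5149, -0.3297, 0.1654]
tool_rot: [179.9, 0.1, 84.9]
wrist_force: [-1.3, 0.9, 5.6]
grip_width: 0.0497
finger_force: 61.8
```

```bash
python3 -m pendant '0 0 10 0 0 0; 0 0 25 0 0 0; 0 0 40 0 0 0; 0 0 45 0 0 0; 0 0 30 0 0 0; 0 20 0 0 0 0; 0 42 0 0 0 0; 0 42 0 0 0 0'; python3 -m pendant '-1 42 0 0 0 0; -1 42 0 0 0 0; -1 42 0 0 0 0; -1 42 0 0 0 0; 0 42 0 0 0 0; 0 42 0 0 0 0; 0 42 0 0 0 0; 0 42 0 0 0 0'; python3 -m pendant '0 42 0 0 0 0; 0 42 0 0 0 0; 0 42 0 0 0 0; 0 35 0 0 0 0; 0 30 0 0 0 0; 0 20 0 0 0 0; 0 0 0 0 0 0; 0 0 0 0 0 0';  python3 -m pendant '0 0 -30 0 0 0; 0 0 -40 0 0 0; 0 0 -40 0 0 0; 0 0 -25 0 0 0; 0 0 -12 0 0 0; 0 0 -4 0 0 0; 0 0 0 0 0 0; 0 0 0 0 0 0'
```

```text
t: 14.58
eef_pos: [0.5132, -0.2227, 0.3116]
tool_rot: [-179.8, -0.1, 84.9]
wrist_force: [0.9, 1.4, -1.0]
grip_width: 0.0496
finger_force: 62.3
t: 15.58
eef_pos: [0.5083, 0.1129, 0.3117]
tool_rot: [-179.8, 0.0, 84.9]
wrist_force: [0.3, 0.4, -1.4]
grip_width: 0.0495
finger_force: 62.3
t: 16.58
eef_pos: [0.5099, 0.3212, 0.3132]
tool_rot: [-179.9, 0.1, 84.9]
wrist_force: [-0.7, -0.4, -1.3]
grip_width: 0.0492
finger_force: 62.4
t: 17.58
eef_pos: [0.5114, 0.3223, 0.1642]
tool_rot: [179.9, -0.1, 84.9]
wrist_force: [0.1, 0.0, -0.3]
grip_width: 0.0496
finger_force: 62.4
```

```bash
python3 -m pendant '0 0 -2 0 0 0; 0 0 0 0 0 0;0 0 0 0 0 0'; python3 -m pendant '0 0 -1.5 0 0 0; 0 0 0 0 0 0;0 0 0 0 0 0';python3 -m pendant '0 0 -1 0 0 0; 0 0 0 0 0 0;0 0 0 0 0 0'
```

```text
t: 17.95
eef_pos: [0.5104, 0.3219, 0.1609]
tool_rot: [180.0, -0.0, 84.9]
wrist_force: [-0.2, 0.3, -1.2]
grip_width: 0.0496
finger_force: 62.4
t: 18.32
eef_pos: [0.5106, 0.322, 0.1595]
tool_rot: [180.0, -0.0, 84.9]
wrist_force: [0.1, 0.8, 0.4]
grip_width: 0.0493
finger_force: 62.5
t: 18.7
eef_pos: [0.5106, 0.3222, 0.1594]
tool_rot: [180.0, -0.0, 84.9]
wrist_force: [-2.7, -0.4, 5.2]
grip_width: 0.0494
finger_force: 63.0
```

```bash
python3 -m pendant '0 0 0 0 0 0; 0 0 0 0 0 0; 0 0 0 0 0 0; 0 0 15 0 0 0; 0 0 50 0 0 0; 0 0 50 0 0 0; 0 0 40 0 0 0; 0 -26 0 0 0 0' 1; python3 -m pendant '0 -55 0 0 0 0; 0 -55 0 0 0 0; 0 -55 0 0 0 0; 0 -55 0 0 0 0; 0 -55 0 0 0 0; 0 -55 0 0 0 0; 0 -55 0 0 0 0; 0 -55 0 0 0 0'; python3 -m pendant '0 -55 0 0 0 0; 0 -55 0 0 0 0; -1 -55 0 0 0 0; 0 -55 0 0 0 0; 0 -30 0 0 0 0; 0 0 0 0 0 0; 0 0 0 0 0 0';python3 -m pendant '0 0 -45 0 0 0; 0 0 -45 0 0 0; 0 0 -40 0 0 0; 0 0 -27 0 0 0; 0 0 0 0 0 0; 0 0 0 0 0 0'; python3 -m pendant '0 0 0 0 0 0; 0 0 0 0 0 0; 0 0 0 0 0 0; 0 0 0 0 0 0; 0 0 0 0 0 0; 0 0 0 0 0 0' 0
```

```text
t: 19.7
eef_pos: [0.5129, 0.2978, 0.3195]
tool_rot: [179.5, -0.3, 85.0]
wrist_force: [-0.2, -0.2, -0.8]
grip_width: 0.0852
finger_force: 0.0
t: 20.7
eef_pos: [0.5104, -0.146, 0.3147]
tool_rot: [179.9, 0.0, 84.9]
wrist_force: [1.0, -0.3, 0.4]
grip_width: 0.0855
finger_force: 0.0
t: 21.58
eef_pos: [0.5094, -0.3936, 0.314]
tool_rot: [180.0, -0.0, 84.9]
wrist_force: [-1.1, 0.9, -0.5]
grip_width: 0.0854
finger_force: 0.0
t: 22.32
eef_pos: [0.5103, -0.3939, 0.1581]
tool_rot: [179.9, 0.1, 85.0]
wrist_force: [0.5, -0.3, -0.7]
grip_width: 0.0855
finger_force: 0.0
t: 23.08
eef_pos: [0.5102, -0.395, 0.1581]
tool_rot: [179.9, 0.1, 84.9]
wrist_force: [-0.7, 0.3, 6.3]
grip_width: 0.05
finger_force: 62.8
```

The opening of 50.0 mm is 2 mm less than the tube's 52 mm, so I look before moving on.

```bash
python3 -m pendant '0 0 8 0 0 0; 0 0 10 0 0 0; 0 0 0 0 0 0; 0 0 0 0 0 0'; python3 - <<'E'
from h import *
s=viewer.get_image("scene");t=viewer.get_image("top")
a=crop(s,165,190,100,120,5);b=crop(t,360,140,58,120,5)
o=np.zeros((600,800,3),np.uint8);o[:,:500]=a;o[:,505:795]=b;cv2.imwrite("pics/w1.png",o)
E
```

```text
t: 23.58
eef_pos: [0.5093, -0.394, 0.1741]
tool_rot: [-180.0, -0.0, 84.9]
wrist_force: [-0.2, 0.1, -1.6]
grip_width: 0.05
finger_force: 62.4
```

View pics/w1.png

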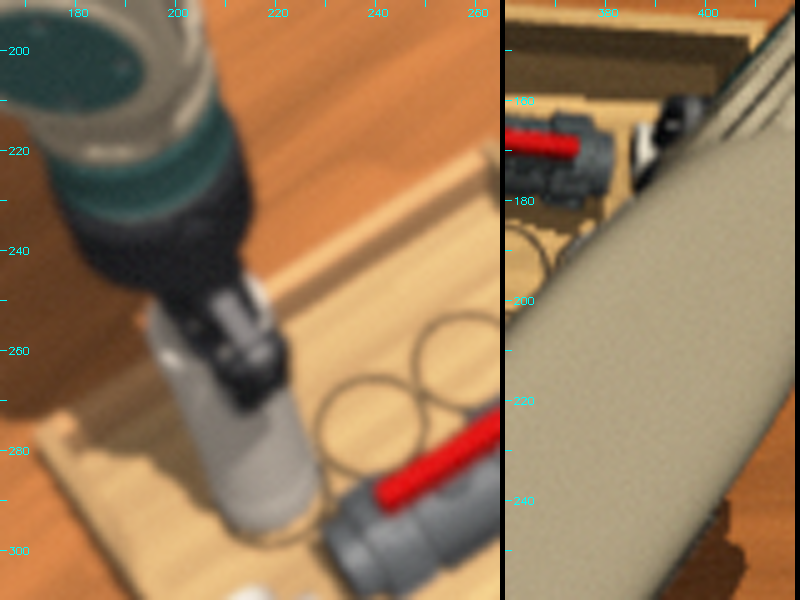

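The white coupling hangs upright and off the floor, gripped squarely, and the rings now show at about (239,275) and (258,263) in the scene view. I carry on to the mat's near end.

```bash
python3 -m pendant '0 0 20 0 0 0; 0 0 40 0 0 0; 0 0 45 0 0 0; 0 0 27 0 0 0; 0 20 0 0 0 0; 0 42 0 0 0 0; 0 42 0 0 0 0'; python3 -m pendant '1 42 0 0 0 0; 1 42 0 0 0 0; 1 42 0 0 0 0; 1 42 0 0 0 0; 0 42 0 0 0 0; 0 42 0 0 0 0; 0 42 0 0 0 0; 0 42 0 0 0 0'; python3 -m pendant '0 42 0 0 0 0; 0 42 0 0 0 0; 0 42 0 0 0 0; 0 35 0 0 0 0; 0 24 0 0 0 0; 0 14 0 0 0 0; 0 0 0 0 0 0; 0 0 0 0 0 0';  python3 -m pendant '0 0 -30 0 0 0; 0 0 -40 0 0 0; 0 0 -40 0 0 0; 0 0 -25 0 0 0; 0 0 -12 0 0 0; 0 0 -4 0 0 0; 0 0 0 0 0 0; 0 0 0 0 0 0';python3 -m pendant '0 0 -2 0 0 0; 0 0 0 0 0 0;0 0 0 0 0 0'
```

```text
t: 24.55
eef_pos: [0.5082, -0.2874, 0.3037]
tool_rot: [-179.8, -0.2, 84.9]
wrist_force: [0.8, 0.8, -1.8]
grip_width: 0.0502
finger_force: 62.6
t: 25.55
eef_pos: [0.5111, 0.0481, 0.3039]
tool_rot: [-179.8, -0.0, 84.9]
wrist_force: [0.5, -0.5, -1.8]
grip_width: 0.0502
finger_force: 62.6
t: 26.55
eef_pos: [0.513, 0.2442, 0.3058]
tool_rot: [-179.9, 0.0, 84.9]
wrist_force: [-0.2, 0.3, -2.4]
grip_width: 0.0499
finger_force: 62.7
t: 27.55
eef_pos: [0.5145, 0.2452, 0.1567]
tool_rot: [179.9, -0.1, 84.9]
wrist_force: [0.7, -0.1, -1.5]
grip_width: 0.0499
finger_force: 62.7
t: 27.92
eef_pos: [0.5134, 0.2449, 0.1534]
tool_rot: [180.0, 0.0, 84.9]
wrist_force: [0.1, 0.4, -1.2]
grip_width: 0.05
finger_force: 62.7
```

```bash
python3 -m pendant '0 0 -1 0 0 0; 0 0 0 0 0 0;0 0 0 0 0 0'; python3 -m pendant '0 0 -1 0 0 0; 0 0 0 0 0 0;0 0 0 0 0 0'
```

```text
t: 28.3
eef_pos: [0.5134, 0.2449, 0.1523]
tool_rot: [-180.0, 0.0, 84.9]
wrist_force: [0.6, 0.5, -1.4]
grip_width: 0.0499
finger_force: 62.9
t: 28.68
eef_pos: [0.5135, 0.245, 0.1522]
tool_rot: [180.0, -0.0, 84.9]
wrist_force: [-2.1, -0.5, 6.0]
grip_width: 0.0504
finger_force: 63.3
```

```bash
python3 -m pendant '0 0 0 0 0 0; 0 0 0 0 0 0; 0 0 0 0 0 0; 0 0 15 0 0 0; 0 0 50 0 0 0; 0 0 50 0 0 0; 0 0 40 0 0 0; 0 -26 0 0 0 0' 1; python3 -m pendant '0 -55 0 0 0 0; 0 -55 0 0 0 0; 0 -55 0 0 0 0; 0 -55 0 0 0 0; 0 -55 0 0 0 0; 0 -45 0 0 0 0; 0 0 0 0 0 0; 0 0 0 0 0 0'
python3 - <<'E'
from h import *
s=viewer.get_image("scene");t=viewer.get_image("top");np.savez("im1.npz",s=s,t=t)
o=np.zeros((600,800,3),np.uint8);o[:440,:400]=crop(s,330,70,100,110,4);o[:440,405:805]=crop(t,310,125,99,110,4)[:, :395];cv2.imwrite("pics/v1.png",o[:440])
for n,im in(("scene",s),("top",t)):
    h=cv2.cvtColor(im,cv2.COLOR_RGB2HSV).astype(int);m=(((h[...,0]<4)|(h[...,0]>174))&(h[...,1]>190)&(h[...,2]>100)).astype(np.uint8)
    k,l,st,c=cv2.connectedComponentsWithStats(m)
    print(n,[(c[i].round(1).tolist(),st[i,4]) for i in range(1,k) if st[i,4]>25])
E
```

```text
t: 29.68
eef_pos: [0.5162, 0.2204, 0.3124]
tool_rot: [179.4, -0.2, 85.0]
wrist_force: [-0.3, -0.1, 0.2]
grip_width: 0.0856
finger_force: 0.0
t: 30.68
eef_pos: [0.5135, -0.101, 0.307]
tool_rot: [180.0, -0.0, 84.9]
wrist_force: [-0.4, 0.5, -0.9]
grip_width: 0.0852
finger_force: 0.0
scene [([253.4, 281.7], np.int32(169)), ([114.3, 314.1], np.int32(151))]
top [([362.3, 167.7], np.int32(89)), ([455.5, 219.1], np.int32(66))]
```

View pics/v1.png

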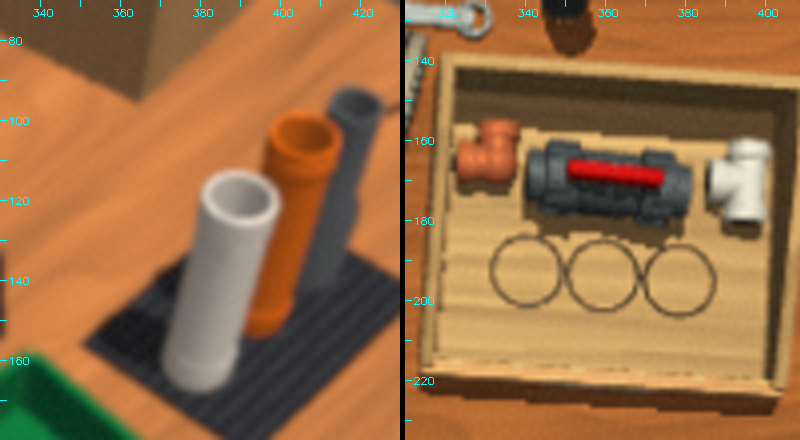

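The three couplings stand upright on the mat in the left panel. The right panel shows the three empty rings in the top view at about (340.6,192.8), (359.5,194.0) and (378.6,195.1), with the valve undisturbed (handle at (362,168)). Next is the valve.

```bash
python3 -m pendant '14 -46 0 0 0 0; 14 -46 0 0 0 0; 14 -46 0 0 0 0; 14 -46 0 0 0 0; 15 -48 0 0 0 0; 0 0 0 0 0 0; 0 0 0 0 0 0'; python3 -m pendant '0 0 -45 0 0 0; 0 0 -45 0 0 0; 0 0 -45 0 0 0; 0 0 -45 0 0 0; 0 0 -30 0 0 0; 0 0 -11 0 0 0; 0 0 0 0 0 0; 0 0 0 0 0 0'
python3 - <<'E'
from h import *
P=[plane("top",u,v,.012) for u,v in((340.6,192.75),(359.5,194),(378.6,195.1))];print(np.round(P,4))
s=viewer.get_image("scene");cv2.imwrite("pics/v2.png",crop(s,200,230,120,100,5))
E
```

```text
t: 31.65
eef_pos: [0.5846, -0.3317, 0.3061]
tool_rot: [-180.0, -0.1, 85.0]
wrist_force: [0.1, -0.2, -1.3]
grip_width: 0.0852
finger_force: 0.0
t: 32.65
eef_pos: [0.5858, -0.3335, 0.0875]
tool_rot: [179.8, 0.1, 84.9]
wrist_force: [0.2, -0.6, 0.5]
grip_width: 0.0855
finger_force: 0.0
[[ 0.5179 -0.27    0.012 ]
 [ 0.5119 -0.3314  0.012 ]
 [ 0.5063 -0.3936  0.012 ]]
```

View pics/v2.png

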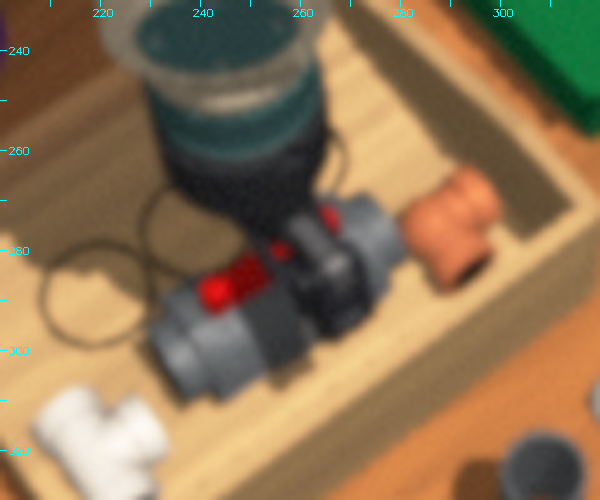

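The fingers straddle the red handle at about (255,280), clear of the elbow and tee. I close and lift slightly.

```bash
python3 -m pendant '0 0 0 0 0 0; 0 0 0 0 0 0; 0 0 0 0 0 0; 0 0 0 0 0 0; 0 0 0 0 0 0; 0 0 0 0 0 0; 0 0 0 0 0 0; 0 0 0 0 0 0' 0;  python3 -m pendant '0 0 3 0 0 0; 0 0 8 0 0 0; 0 0 10 0 0 0; 0 0 0 0 0 0; 0 0 0 0 0 0'
```

```text
t: 33.7
eef_pos: [0.5846, -0.3332, 0.0855]
tool_rot: [180.0, 0.0, 84.9]
wrist_force: [0.4, 0.5, 0.9]
grip_width: 0.0113
finger_force: 59.8
t: 34.33
eef_pos: [0.5844, -0.3331, 0.1065]
tool_rot: [180.0, 0.0, 84.9]
wrist_force: [-0.2, -0.6, -4.8]
grip_width: 0.0119
finger_force: 59.2
```

```bash
python3 -m pendant '0 0 25 0 0 0; 0 0 40 0 0 0; 0 0 40 0 0 0; 0 0 25 0 0 0; 0 0 0 0 0 0'; python3 -m pendant '-7 20 0 0 0 0.1; -7 36 0 0 0 0.131; -7 36 0 0 0 0.131; -7 36 0 0 0 0.131; -7 36 0 0 0 0.131; -7 36 0 0 0 0.131; -7 36 0 0 0 0.131; -7 30 0 0 0 0.131'; python3 -m pendant '-2 16 0 0 0 0.131; 0 0 0 0 0 0.131; 0 0 0 0 0 0.131; 0 0 0 0 0 0.131; 0 0 0 0 0 0.03; 0 0 0 0 0 0; 0 0 0 0 0 0'
python3 - <<'E'
from h import *
s=viewer.get_image("scene");t=viewer.get_image("top")
cv2.imwrite("pics/y1.png",crop(s,260,130,140,140,4))
E
```

```text
t: 34.95
eef_pos: [0.5858, -0.3341, 0.2389]
tool_rot: [179.7, 0.2, 84.9]
wrist_force: [0.2, 0.3, -2.9]
grip_width: 0.0115
finger_force: 59.3
t: 35.95
eef_pos: [0.5267, -0.0654, 0.234]
tool_rot: [-179.9, -0.2, 143.4]
wrist_force: [0.1, 0.1, -3.0]
grip_width: 0.0113
finger_force: 59.3
t: 36.83
eef_pos: [0.5262, -0.0511, 0.2359]
tool_rot: [180.0, -0.0, 174.8]
wrist_force: [0.2, 0.5, -3.8]
grip_width: 0.0118
finger_force: 59.3
```

View pics/y1.png

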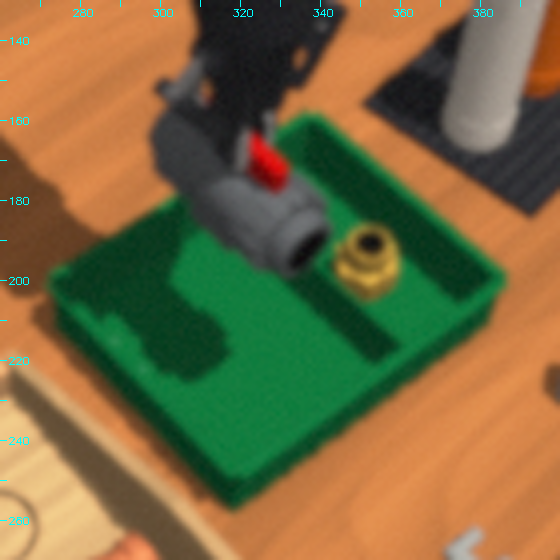

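The valve hangs level over the tray, turned along the tray's x, with the nipple clear at (350,195). I lower it.

```bash
python3 -m pendant '0 0 -30 0 0 0; 0 0 -40 0 0 0; 0 0 -40 0 0 0; 0 0 -25 0 0 0; 0 0 -14 0 0 0; 0 0 -5 0 0 0; 0 0 0 0 0 0; 0 0 0 0 0 0';python3 -m pendant '0 0 -1.5 0 0 0; 0 0 0 0 0 0;0 0 0 0 0 0';python3 -m pendant '0 0 -1 0 0 0; 0 0 0 0 0 0;0 0 0 0 0 0'
```

```text
t: 37.92
eef_pos: [0.5276, -0.0514, 0.0836]
tool_rot: [-180.0, 0.1, 174.9]
wrist_force: [0.7, 0.0, -3.3]
grip_width: 0.0113
finger_force: 59.1
t: 38.3
eef_pos: [0.5265, -0.0511, 0.081]
tool_rot: [-180.0, 0.0, 174.9]
wrist_force: [0.3, -0.2, -3.0]
grip_width: 0.0114
finger_force: 59.1
t: 38.67
eef_pos: [0.5264, -0.0511, 0.0798]
tool_rot: [180.0, -0.0, 174.9]
wrist_force: [0.6, 0.1, -3.2]
grip_width: 0.0117
finger_force: 59.1
```

```bash
python3 -m pendant '0 0 -1.5 0 0 0; 0 0 0 0 0 0;0 0 0 0 0 0';python3 -m pendant '0 0 -1 0 0 0; 0 0 0 0 0 0;0 0 0 0 0 0'
```

```text
t: 39.05
eef_pos: [0.5264, -0.0511, 0.0783]
tool_rot: [180.0, -0.0, 174.9]
wrist_force: [-0.6, -0.3, -3.4]
grip_width: 0.0117
finger_force: 59.1
t: 39.42
eef_pos: [0.5266, -0.0511, 0.0774]
tool_rot: [180.0, 0.0, 174.9]
wrist_force: [0.2, -0.2, -2.5]
grip_width: 0.0118
finger_force: 59.3
```

```bash
python3 -m pendant '0 0 -1 0 0 0; 0 0 0 0 0 0;0 0 0 0 0 0'
```

```text
t: 39.8
eef_pos: [0.5267, -0.0511, 0.0774]
tool_rot: [180.0, 0.0, 174.9]
wrist_force: [-2.8, 1.7, 6.2]
grip_width: 0.0116
finger_force: 60.4
```

```bash
python3 -m pendant '0 0 0 0 0 0; 0 0 0 0 0 0; 0 0 0 0 0 0; 0 0 0 0 0 0; 0 0 20 0 0 0; 0 0 50 0 0 0; 0 0 55 0 0 0; 0 0 55 0 0 0' 1; python3 -m pendant '0 0 50 0 0 -0.15; 0 30 0 0 0 -0.15; 0 36 0 0 0 -0.15; 0 36 0 0 0 -0.15; 0 36 0 0 0 -0.15; 0 36 0 0 0 -0.15; 0 36 0 0 0 -0.15; 0 36 0 0 0 -0.15'; python3 -m pendant '-5 30 0 0 0 -0.15; -5 20 0 0 0 -0.15; -2 0 0 0 0 -0.07; 0 0 0 0 0 0; 0 0 0 0 0 0'
python3 - <<'E'
from h import *
s=viewer.get_image("scene");t=viewer.get_image("top")
o=np.zeros((560,800,3),np.uint8);o[:,:520]=crop(s,260,140,130,140,4);o[:360,525:]=crop(t,215,150,90,90,4)[:, :275];cv2.imwrite("pics/y2.png",o)
E
```

```text
t: 40.8
eef_pos: [0.5261, -0.051, 0.2578]
tool_rot: [180.0, -0.0, 174.9]
wrist_force: [0.6, -0.1, -0.2]
grip_width: 0.0854
finger_force: 0.0
t: 41.8
eef_pos: [0.5262, 0.196, 0.3062]
tool_rot: [-180.0, 0.0, 105.9]
wrist_force: [-0.4, -0.6, -0.6]
grip_width: 0.0851
finger_force: 0.0
t: 42.42
eef_pos: [0.5145, 0.2447, 0.3062]
tool_rot: [-180.0, 0.0, 85.0]
wrist_force: [0.6, 1.0, 0.2]
grip_width: 0.0854
finger_force: 0.0
```

View pics/y2.png

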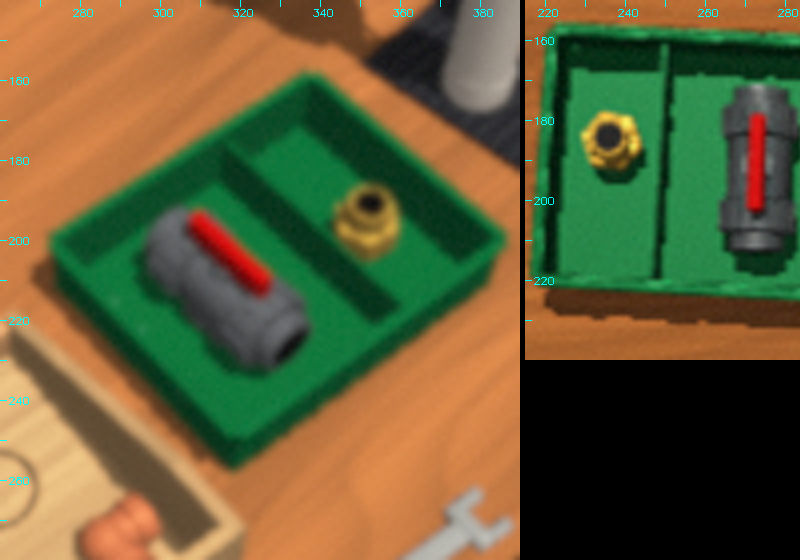

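The valve stands handle up in the larger compartment, at about (225,225) in the scene view, with the nipple untouched at (368,215). Next, the white coupling goes back.

```bash
python3 -m pendant '0 0 -45 0 0 0; 0 0 -45 0 0 0; 0 0 -40 0 0 0; 0 0 -22 0 0 0; 0 0 0 0 0 0; 0 0 0 0 0 0; 0 0 0 0 0 0'; python3 -m pendant '0 0 0 0 0 0; 0 0 0 0 0 0; 0 0 0 0 0 0; 0 0 0 0 0 0; 0 0 0 0 0 0; 0 0 0 0 0 0' 0; python3 -m pendant '0 0 10 0 0 0; 0 0 25 0 0 0; 0 0 40 0 0 0; 0 0 45 0 0 0; 0 0 30 0 0 0; 0 -20 0 0 0 0; 0 -42 0 0 0 0; 0 -42 0 0 0 0'
```

```text
t: 43.4
eef_pos: [0.5158, 0.2453, 0.1561]
tool_rot: [179.8, -0.1, 85.0]
wrist_force: [1.2, -0.5, -0.3]
grip_width: 0.0856
finger_force: 0.0
t: 44.15
eef_pos: [0.5147, 0.2451, 0.1552]
tool_rot: [180.0, -0.0, 85.0]
wrist_force: [-1.9, 0.0, 5.3]
grip_width: 0.05
finger_force: 62.5
t: 45.15
eef_pos: [0.5131, 0.1388, 0.3021]
tool_rot: [-179.8, 0.1, 85.0]
wrist_force: [0.4, -0.3, -1.8]
grip_width: 0.05
finger_force: 62.6
```

```bash
python3 -m pendant '-1 -42 0 0 0 0; -1 -42 0 0 0 0; -1 -42 0 0 0 0; -1 -42 0 0 0 0; -1 -42 0 0 0 0; 0 -42 0 0 0 0; 0 -42 0 0 0 0; 0 -42 0 0 0 0'; python3 -m pendant '0 -42 0 0 0 0; 0 -42 0 0 0 0; 0 -42 0 0 0 0; 0 -35 0 0 0 0; 0 -24 0 0 0 0; 0 -14 0 0 0 0; 0 0 0 0 0 0; 0 0 0 0 0 0'; python3 -m pendant '0 0 -30 0 0 0; 0 0 -40 0 0 0; 0 0 -35 0 0 0; 0 0 -20 0 0 0; 0 0 -10 0 0 0; 0 0 0 0 0 0; 0 0 0 0 0 0'
```

```text
t: 46.15
eef_pos: [0.5074, -0.1968, 0.3019]
tool_rot: [-179.8, -0.1, 84.9]
wrist_force: [0.1, 0.3, -1.5]
grip_width: 0.05
finger_force: 62.6
t: 47.15
eef_pos: [0.5094, -0.3931, 0.3043]
tool_rot: [-180.0, -0.0, 85.0]
wrist_force: [-1.0, 0.0, -1.3]
grip_width: 0.0498
finger_force: 62.6
t: 48.02
eef_pos: [0.5103, -0.3945, 0.1708]
tool_rot: [179.9, 0.1, 85.0]
wrist_force: [0.0, 0.5, -1.6]
grip_width: 0.0497
finger_force: 62.6
```

```bash
python3 -m pendant '0 0 -5 0 0 0; 0 0 0 0 0 0;0 0 0 0 0 0';python3 -m pendant '0 0 -2 0 0 0; 0 0 0 0 0 0;0 0 0 0 0 0';python3 -m pendant '0 0 -1 0 0 0; 0 0 0 0 0 0;0 0 0 0 0 0'
```

```text
t: 48.4
eef_pos: [0.5094, -0.3942, 0.1644]
tool_rot: [180.0, 0.0, 85.0]
wrist_force: [-0.0, 0.8, -0.6]
grip_width: 0.05
finger_force: 62.6
t: 48.78
eef_pos: [0.5094, -0.3941, 0.1623]
tool_rot: [-180.0, -0.0, 85.0]
wrist_force: [-0.4, -0.8, -1.7]
grip_width: 0.05
finger_force: 62.6
t: 49.15
eef_pos: [0.5095, -0.3942, 0.1613]
tool_rot: [180.0, -0.0, 85.0]
wrist_force: [-0.5, -0.1, -1.2]
grip_width: 0.0497
finger_force: 62.8
```

```bash
python3 -m pendant '0 0 -1 0 0 0; 0 0 0 0 0 0;0 0 0 0 0 0'
```

```text
t: 49.52
eef_pos: [0.5095, -0.3944, 0.1612]
tool_rot: [180.0, 0.0, 85.0]
wrist_force: [-2.1, 1.9, 4.0]
grip_width: 0.0501
finger_force: 63.3
```

```bash
python3 -m pendant '0 0 0 0 0 0; 0 0 0 0 0 0; 0 0 0 0 0 0; 0 0 15 0 0 0; 0 0 50 0 0 0; 0 0 50 0 0 0; 0 0 40 0 0 0; 0 26 0 0 0 0' 1; python3 -m pendant '0 55 0 0 0 0; 0 55 0 0 0 0; 0 55 0 0 0 0; 0 55 0 0 0 0; 0 55 0 0 0 0; 0 55 0 0 0 0; 0 55 0 0 0 0; 0 55 0 0 0 0'; python3 -m pendant '0 55 0 0 0 0; 0 55 0 0 0 0; 1 55 0 0 0 0; 0 55 0 0 0 0; 0 30 0 0 0 0; 0 0 0 0 0 0; 0 0 0 0 0 0';python3 -m pendant '0 0 -45 0 0 0; 0 0 -45 0 0 0; 0 0 -40 0 0 0; 0 0 -23 0 0 0; 0 0 0 0 0 0; 0 0 0 0 0 0'; python3 -m pendant '0 0 0 0 0 0; 0 0 0 0 0 0; 0 0 0 0 0 0; 0 0 0 0 0 0; 0 0 0 0 0 0; 0 0 0 0 0 0' 0
```

```text
t: 50.52
eef_pos: [0.5114, -0.3707, 0.3212]
tool_rot: [179.5, 0.4, 84.8]
wrist_force: [0.3, 0.2, 0.7]
grip_width: 0.0854
finger_force: 0.0
t: 51.52
eef_pos: [0.5082, 0.0741, 0.315]
tool_rot: [-180.0, -0.0, 85.0]
wrist_force: [1.2, 0.0, -0.0]
grip_width: 0.0855
finger_force: 0.0
t: 52.4
eef_pos: [0.5096, 0.3215, 0.3149]
tool_rot: [-179.9, 0.1, 85.0]
wrist_force: [0.1, 0.1, -0.1]
grip_width: 0.0856
finger_force: 0.0
t: 53.15
eef_pos: [0.5112, 0.3215, 0.1637]
tool_rot: [179.9, -0.1, 84.9]
wrist_force: [0.1, 0.4, 0.8]
grip_width: 0.0855
finger_force: 0.0
t: 53.9
eef_pos: [0.5111, 0.3224, 0.1641]
tool_rot: [179.9, -0.1, 85.0]
wrist_force: [-1.1, -0.0, 5.4]
grip_width: 0.0492
finger_force: 61.7
```

```bash
python3 -m pendant '0 0 10 0 0 0; 0 0 25 0 0 0; 0 0 40 0 0 0; 0 0 45 0 0 0; 0 0 30 0 0 0; 0 -20 0 0 0 0; 0 -42 0 0 0 0; 0 -42 0 0 0 0'; python3 -m pendant '1 -42 0 0 0 0; 1 -42 0 0 0 0; 1 -42 0 0 0 0; 1 -42 0 0 0 0; 0 -42 0 0 0 0; 0 -42 0 0 0 0; 0 -42 0 0 0 0; 0 -42 0 0 0 0'; python3 -m pendant '0 -42 0 0 0 0; 0 -42 0 0 0 0; 0 -42 0 0 0 0; 0 -35 0 0 0 0; 0 -30 0 0 0 0; 0 -20 0 0 0 0; 0 0 0 0 0 0; 0 0 0 0 0 0'; python3 -m pendant '0 0 -30 0 0 0; 0 0 -40 0 0 0; 0 0 -35 0 0 0; 0 0 -20 0 0 0; 0 0 -10 0 0 0; 0 0 0 0 0 0; 0 0 0 0 0 0; 0 0 0 0 0 0'
```

```text
t: 54.9
eef_pos: [0.5092, 0.2158, 0.3103]
tool_rot: [-179.8, 0.1, 85.0]
wrist_force: [1.2, -1.1, -1.7]
grip_width: 0.0488
finger_force: 62.3
t: 55.9
eef_pos: [0.5125, -0.1198, 0.3102]
tool_rot: [-179.8, -0.0, 84.9]
wrist_force: [0.3, -0.8, -0.8]
grip_width: 0.0493
finger_force: 62.4
t: 56.9
eef_pos: [0.514, -0.3282, 0.3118]
tool_rot: [-179.9, -0.1, 85.0]
wrist_force: [-0.7, -0.5, -0.9]
grip_width: 0.0496
finger_force: 62.3
t: 57.9
eef_pos: [0.5152, -0.3296, 0.1787]
tool_rot: [179.9, 0.1, 85.0]
wrist_force: [-0.8, -0.4, -1.4]
grip_width: 0.0493
finger_force: 62.4
```

```bash
python3 -m pendant '0 0 -6 0 0 0; 0 0 0 0 0 0;0 0 0 0 0 0';python3 -m pendant '0 0 -2 0 0 0; 0 0 0 0 0 0;0 0 0 0 0 0';python3 -m pendant '0 0 -1 0 0 0; 0 0 0 0 0 0;0 0 0 0 0 0'
```

```text
t: 58.28
eef_pos: [0.5143, -0.3291, 0.1711]
tool_rot: [-180.0, -0.0, 85.0]
wrist_force: [0.3, -0.0, -1.1]
grip_width: 0.0495
finger_force: 62.4
t: 58.65
eef_pos: [0.5147, -0.3295, 0.1701]
tool_rot: [180.0, 0.0, 85.0]
wrist_force: [-1.5, 0.2, 3.5]
grip_width: 0.0491
finger_force: 62.8
t: 59.02
eef_pos: [0.5147, -0.3297, 0.1701]
tool_rot: [179.9, 0.1, 85.0]
wrist_force: [-3.0, 1.1, 9.2]
grip_width: 0.0492
finger_force: 63.4
```

```bash
python3 -m pendant '0 0 0 0 0 0; 0 0 0 0 0 0; 0 0 0 0 0 0; 0 0 15 0 0 0; 0 0 50 0 0 0; 0 0 50 0 0 0; 0 0 35 0 0 0; 0 26 0 0 0 0' 1; python3 -m pendant '-1 55 0 0 0 0; -1 55 0 0 0 0; -1 55 0 0 0 0; -1 55 0 0 0 0; -1 55 0 0 0 0; -1 55 0 0 0 0; 0 55 0 0 0 0; 0 55 0 0 0 0'; python3 -m pendant '0 55 0 0 0 0; 0 55 0 0 0 0; 0 55 0 0 0 0; 0 55 0 0 0 0; 0 39 0 0 0 0; 0 0 0 0 0 0; 0 0 0 0 0 0';python3 -m pendant '0 0 -45 0 0 0; 0 0 -45 0 0 0; 0 0 -45 0 0 0; 0 0 -36 0 0 0; 0 0 0 0 0 0; 0 0 0 0 0 0; 0 0 0 0 0 0'; python3 -m pendant '0 0 0 0 0 0; 0 0 0 0 0 0; 0 0 0 0 0 0; 0 0 0 0 0 0; 0 0 0 0 0 0; 0 0 0 0 0 0' 0
```

```text
t: 60.02
eef_pos: [0.5164, -0.3052, 0.3234]
tool_rot: [179.5, 0.3, 84.8]
wrist_force: [0.3, -0.1, -0.3]
grip_width: 0.0853
finger_force: 0.0
t: 61.02
eef_pos: [0.507, 0.1392, 0.3178]
tool_rot: [-179.9, 0.0, 85.0]
wrist_force: [0.8, -0.3, -0.1]
grip_width: 0.0854
finger_force: 0.0
t: 61.9
eef_pos: [0.5074, 0.3955, 0.3177]
tool_rot: [-179.9, 0.1, 85.0]
wrist_force: [-0.4, -0.2, 0.3]
grip_width: 0.0856
finger_force: 0.0
t: 62.78
eef_pos: [0.51, 0.3965, 0.1501]
tool_rot: [179.8, -0.2, 84.9]
wrist_force: [0.3, 0.6, 0.9]
grip_width: 0.0853
finger_force: 0.0
t: 63.52
eef_pos: [0.5084, 0.3963, 0.1482]
tool_rot: [180.0, -0.1, 85.0]
wrist_force: [-2.4, -0.1, 4.6]
grip_width: 0.0412
finger_force: 60.4
```

```bash
python3 -m pendant '0 0 10 0 0 0; 0 0 25 0 0 0; 0 0 40 0 0 0; 0 0 45 0 0 0; 0 0 35 0 0 0; 0 -20 0 0 0 0; 0 -42 0 0 0 0; 0 -42 0 0 0 0'; python3 -m pendant '1 -42 0 0 0 0; 1 -42 0 0 0 0; 1 -42 0 0 0 0; 1 -42 0 0 0 0; 1 -42 0 0 0 0; 1 -42 0 0 0 0; 1 -42 0 0 0 0; 1 -42 0 0 0 0'; python3 -m pendant '1 -42 0 0 0 0; 1 -42 0 0 0 0; 1 -42 0 0 0 0; 0 -42 0 0 0 0; 0 -38 0 0 0 0; 0 -20 0 0 0 0; 0 0 0 0 0 0; 0 0 0 0 0 0'; python3 -m pendant '0 0 -30 0 0 0; 0 0 -40 0 0 0; 0 0 -35 0 0 0; 0 0 -25 0 0 0; 0 0 -10 0 0 0; 0 0 0 0 0 0; 0 0 0 0 0 0; 0 0 0 0 0 0'
```

```text
t: 64.53
eef_pos: [0.5072, 0.2896, 0.2999]
tool_rot: [-179.8, 0.2, 85.0]
wrist_force: [0.5, -0.6, -1.4]
grip_width: 0.0417
finger_force: 61.0
t: 65.53
eef_pos: [0.5145, -0.046, 0.3]
tool_rot: [-179.8, 0.0, 84.9]
wrist_force: [0.9, 0.2, -2.5]
grip_width: 0.0413
finger_force: 61.0
t: 66.53
eef_pos: [0.5189, -0.269, 0.3017]
tool_rot: [-179.9, -0.1, 85.0]
wrist_force: [0.4, 1.2, -2.2]
grip_width: 0.0413
finger_force: 61.0
t: 67.53
eef_pos: [0.5203, -0.2706, 0.1638]
tool_rot: [179.9, 0.1, 85.0]
wrist_force: [-0.5, -0.3, -1.8]
grip_width: 0.0415
finger_force: 61.1
```

```bash
python3 -m pendant '0 0 -6 0 0 0; 0 0 0 0 0 0;0 0 0 0 0 0';python3 -m pendant '0 0 -1.5 0 0 0; 0 0 0 0 0 0;0 0 0 0 0 0';python3 -m pendant '0 0 -1 0 0 0; 0 0 0 0 0 0;0 0 0 0 0 0'
```

```text
t: 67.9
eef_pos: [0.5193, -0.2701, 0.1561]
tool_rot: [-180.0, -0.0, 84.9]
wrist_force: [0.0, -0.3, -1.7]
grip_width: 0.0415
finger_force: 61.0
t: 68.28
eef_pos: [0.5194, -0.2701, 0.1548]
tool_rot: [-180.0, -0.0, 85.0]
wrist_force: [-0.0, 0.3, -1.1]
grip_width: 0.0416
finger_force: 61.0
t: 68.65
eef_pos: [0.5196, -0.2703, 0.1542]
tool_rot: [180.0, 0.0, 85.0]
wrist_force: [-1.1, -0.9, 1.7]
grip_width: 0.0415
finger_force: 61.3
```

Contact at the expected height, so I release, clear away and check.

```bash
python3 -m pendant '0 0 0 0 0 0; 0 0 0 0 0 0; 0 0 0 0 0 0; 0 0 15 0 0 0; 0 0 50 0 0 0; 0 0 50 0 0 0; 0 0 50 0 0 0; 0 0 0 0 0 0' 1; python3 -m pendant '0 50 0 0 0 0; 0 50 0 0 0 0; 0 50 0 0 0 0; 0 50 0 0 0 0; 0 50 0 0 0 0; 0 50 0 0 0 0; 0 50 0 0 0 0; 0 50 0 0 0 0'; python3 -m pendant '0 0 0 0 0 0; 0 0 0 0 0 0; 0 0 0 0 0 0'
python3 - <<'E'
from h import *
s=viewer.get_image("scene");t=viewer.get_image("top")
o=np.zeros((600,800,3),np.uint8);o[:600,:480]=crop(s,165,150,160,200,3);o[:330,485:800]=crop(t,305,125,105,110,3);o[335:575,485:755]=crop(t,215,150,90,80,3);cv2.imwrite("pics/end.png",o)
E
```

```text
t: 69.65
eef_pos: [0.522, -0.2718, 0.3259]
tool_rot: [179.4, 0.3, 85.0]
wrist_force: [-0.5, 0.2, -0.8]
grip_width: 0.0854
finger_force: 0.0
t: 70.65
eef_pos: [0.5188, 0.1315, 0.3186]
tool_rot: [-180.0, 0.0, 85.0]
wrist_force: [1.9, -0.3, -0.1]
grip_width: 0.0854
finger_force: 0.0
t: 71.03
eef_pos: [0.5194, 0.1288, 0.3187]
tool_rot: [-180.0, 0.0, 84.9]
wrist_force: [-0.2, -0.6, 0.2]
grip_width: 0.0852
finger_force: 0.0
```

View pics/end.png

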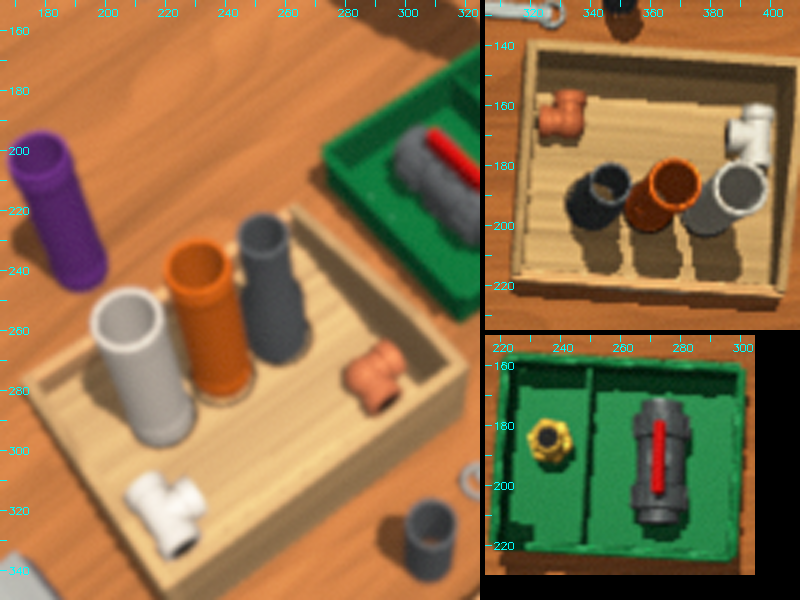

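All three couplings are upright on their own rings, with rims at the starting pixels (207,257), (231,239) and (252,229). The valve stands in the larger tray compartment, and the elbow, tee and nipple have not moved.

```bash
python3 -c "
from station import manip
print(manip.finish_job())"
```

```text
the job is handed in; nothing more can be done
None
```

The job is handed in at about 71 s: the valve stands handle up in the tray's larger compartment, each coupling is back upright on its own ring, and the last pictures show the other fittings unmoved (no verdict was returned).

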